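# Clamp an opened charger housing in the sliding-jaw holder

### The arm

A 6-joint arm with a two-finger parallel gripper is mounted at the origin on the work surface. World frame = base frame: x ahead of the robot, y to its left, z up, the work surface at z = 0. Lengths are in m, angles in degrees, forces in N, time in s.
With the tool pointing down it reaches from about 0.35 to 0.875 m from the base axis. Payload 4.2 kg.
Tool frame: the origin (TCP) lies midway between the tips of the shut fingers; the grasp point (between the pads) lies 19 mm behind it; z points along the fingers, y is the line along which they close (so a half turn about z gives the same grasp; the last joint's range is limited). The gripper opens to 87 mm and grips with 3 to 60 N. Pads are 19 mm wide; open, the fingers measure 117 mm over their backs; the gripper's body (75 mm by 190 mm) begins 51 mm behind the grasp point.
Start: joints at [-55.084, 22.042, 0.453, 0, -68.411, -14.817], TCP at [0.215, -0.587, 0.223] pointing down, gripper open.
Joint ranges: [-179.83, 179.83], [-69.29, 118.12], [-61.27, 80.66], [-181.25, 117.63], [-171.15, -9.14], [-177.46, 177.46]. Speed limits (degrees/s): [159.86, 159.86, 180, 180, 180, 180].

### API

Orientations are given as [roll, pitch, yaw] about the fixed x, y, z axes, in that order (R = Rz(yaw) Ry(pitch) Rx(roll)).
In Python, from workcell import env gives the robot as it stands. The module is installed in compiled form; this text tells all that it offers. Calls block until the motion is done:
- env.goto(position, orientation): joint-space move of the TCP to a pose.
- env.move_straight(position, rotation=None, rate=0.15, force_limit=None): straight line of the TCP; rotation=None keeps the orientation; rate is the mean speed in m/s. With force_limit (N) it stops when the force on the tool has changed by that much, and returns True; else False.
- env.set_joints(angles): joint-space move.
- env.gripper_to(opening, grasp_force=None): opening from 0.0 (shut) to 1.0 (fully open); grasp_force is the grip in N (None keeps the last); returns when the fingers have stopped.
- env.dwell(seconds).
- env.inverse_kinematics(position, orientation): joint angles nearest the present ones, or None.
- env.read_state(): the state.
- env.grab_frame(name): name is "scene" or "top"; returns a dict with "image" (400x640x3 uint8, blue, green, red), "fx", "fy", "cx", "cy" (pixels), "position" and "orientation" of the camera in the world. Camera axes: x right, y up, looking along -z (the intrinsics and any distortion apply to the point x, -y, -z); pixel columns grow to the right and rows downward; lengths in m; the calibration is good to about 2 mm. A picture is of the moment at which its call begins. There is no depth.
A pose or a line that the arm cannot do raises env.Unreachable and nothing moves.
- env.close_job(): hands the job in; it is judged then, once.
Trained networks look in a picture, given as the dict that the camera call returned (one of the last four; its "shot" number tells which), for a name from the list of things; names that differ only in an ending like _2 or _b are one class to them, and where a whole thing is asked for, a point or a joint stands for the part that bears it (a point fixed in the world has none). Each returns a list of dicts, best first, with "score" (0 to 1); they miss things now and then, are a little off and sometimes report something else, mostly with a low value. They report only what shows in the picture. A call takes as long as a camera call. They do not tell look-alikes from the thing itself.
- env.search_frame(picture, thing): "xyz" ([x, y, z] in m, in world coordinates, good to about 4 mm: the middle of the surface that is visible of it).
- env.trace(picture, thing): "mask" (400x640 bool, what is visible of it).
The state is a dict: "clock": time; "joint_positions": joint angles; "qvel": joint speeds; "joint_torque": joint torques, N m; "position": TCP position; "tool_rot": TCP orientation; "force": force on the tool from outside, world axes, zero at the start; "wrist_torque": the same for the moment, N m; "opening": opening from 0.0 (shut) to 1.0 (fully open); "finger_force": force on a finger pad.
Only numpy, scipy, OpenCV 4.12 (cv2) and the standard library are available. Lean on these libraries where they do the work, as an engineer would, in place of code of your own. Each camera call takes 0.05 s, during which the arm holds its last target. There are 200 camera calls.

### The job

Clamp the opened charger housing in the sliding-jaw work holder, ready for soldering. First push the housing across the bed until it lies square against the back ledge; then slide the jaw along its track by its upright tab until the housing is pressed against the fixed jaw and the jaw's sprung plate is pushed in about half way. Leave the spool, the screwdriver and the jar where they are.

Things in the scene. Friction and masses are not known exactly. Their poses are not given: they have to be found in the camera images.
- holder: Work holder fixed to the bench: a grey bed, top 12 mm above the bench, spanning x -75..75, y -210..160 mm from its origin (on the bench). +x points away from the robot, +y to its left, turned up to 0.3 rad. The dark slot along y at x = 19 mm is the jaw's track. A housing seated against both ledge and fixed jaw has its centre at x = 19, y = 78 mm.
- ledge (a point): Back ledge of the holder, an aluminium bar along its y: this point is the middle of the foot of its inner face (facing -x), at bed height. 180 mm long (holder y -60..120 mm), 12 mm thick, 18 mm above the bed. Inner face at holder x = 50 mm.
- fixed_jaw (a point): Fixed jaw, an aluminium block at the holder's +y end: this point is at the foot of its inner face (facing -y), at bed height, on the track's line: holder x = 19, y = 120 mm. Block 70 mm (holder x -20..50), 24 mm thick, 40 mm above the bed.
- housing: The work: a loose white open-topped plastic half-shell with a circuit board inside, 62 mm (its x) by 84 mm (its y) by 34 mm high, walls 4 mm, 100 to 200 g. Origin at its underside's centre. It starts flat on the bed between the jaws, its centre 31 to 49 mm short of seating at the ledge, turned up to 0.3 rad. Seated, its 84 mm length lies along the holder's y.
- jaw (a joint): Sliding jaw's position along its track, m: 0 = fully open, growing towards the fixed jaw (holder's +y) up to 0.200; starts at 0 to 0.05. The jaw is an aluminium carriage 50 mm (x) by 44 mm (y), top 47 mm above the bench, with a black upright tab on top. It moves stiffly (about 9 N) and stays where it is left.
- jaw_tab (a point): Centre of the top of the jaw's black tab, 92 mm above the bench. Tab: 30 mm (x) by 14 mm (along the track), standing 45 mm above the middle of the carriage. In the holder's frame it is at x = 19 mm, y = -174 mm + jaw value. The free sprung plate's face is 44 mm further along +y.
- plate (a joint): How far the sprung steel plate on the jaw's +y side is pushed in, m: 0 = out (free), 0.008 = half way, 0.016 = bottomed. Plate 50 mm (x) by 6 mm by 30 mm high on two pins, 16 mm gap behind it; its spring gives 0.45 N at 0 plus 0.45 N per mm. Housing seated: the plate meets it at jaw = 0.166, half in at jaw = 0.174.
- spool: Bystander: loose spool of solder, 52 mm across, 44 mm high, on the bench beyond the ledge. Origin at its underside centre.
- screwdriver: Bystander: loose screwdriver 170 mm long, lying on the bench beyond the ledge.
- jar: Bystander: loose jar 46 mm across, 50 mm high, on the bench beyond the fixed jaw. Origin at its underside centre.
There are look-alikes about, which are no part of the job. Of the things that look like the housing, the middle-sized one is meant.

How it is judged (in metres and radians):
On the way:
1. the housing is pushed across the bed to lie square against the back ledge, before it is clamped (x of housing in the frame of holder between 0.0145 and 0.0235 m and angle between the y axis of housing and the y axis of holder, either way round below 0.08 rad and value of joint plate below 0.003 m), for 0.2 s.
At the end, for the whole second after the job is handed in: The housing lies flat and at rest on the bed, square to the holder within 0.06 rad, against the back ledge (within 4.5 mm) and against the fixed jaw (within 3.5 mm), and the jaw's sprung plate is pushed in between 3 and 13 mm of its 16 mm (value of joint plate between 0.003 and 0.013 m and x of housing in the frame of holder between 0.0145 and 0.0235 m and y of housing in the frame of holder between 0.0745 and 0.0815 m and angle between the y axis of housing and the y axis of holder, either way round below 0.06 rad and angle between housing's own z axis and vertical below 0.06 rad and linear speed of housing below 0.01 m/s and velocity of joint jaw between -0.005 and 0.005 m/s); the robot touches nothing.
It fails at once if the spool is moved by more than 25 mm (distance of spool from where it was at the start of the episode above 0.025 m).
It fails at once if the screwdriver is moved by more than 25 mm (distance of screwdriver from where it was at the start of the episode above 0.025 m).
It fails at once if the jar is moved by more than 25 mm (distance of jar from where it was at the start of the episode above 0.025 m).
It also fails if it takes over 56 s, if anything falls off the work surface, if the arm or the gripper's body presses on something with over 40 N, if the wrist force passes 120 N, or if a joint passes its speed limit or range.

## Working session

There is one attempt and no reset: what is moved stays moved. The work goes in short steps, each a Python script; the robot and the scene stay as the last script left them, time stands still between calls to the robot, and variables do not carry over. Pictures are saved under pics/ and viewed, at most 10 in all, crops included, and the job is handed in when it is done.

```bash
mkdir -p pics; cat > h.py <<'E'
import numpy as np, cv2
from scipy.spatial.transform import Rotation as R
from workcell import env
def cam(p):
    o=np.array(p["orientation"],float)
    M=o if o.shape==(3,3) else R.from_euler('xyz',o,degrees=True).as_matrix()
    return M,np.array(p["position"])
def px2w(p,uv,z):
    M,c=cam(p); uv=np.atleast_2d(np.array(uv,float))
    d=np.c_[(uv[:,0]-p["cx"])/p["fx"],-(uv[:,1]-p["cy"])/p["fy"],-np.ones(len(uv))]@M.T
    return c+d*((z-c[2])/d[:,2])[:,None]
def w2px(p,X):
    M,c=cam(p); q=(np.atleast_2d(X)-c)@M
    return np.c_[p["cx"]+p["fx"]*q[:,0]/-q[:,2],p["cy"]-p["fy"]*q[:,1]/-q[:,2]]
E
python3 - <<'E'
from h import *
for n in("top","scene"):
    p=env.grab_frame(n); cv2.imwrite(f"pics/{n}0.png",p["image"])
    print(n,{k:v for k,v in p.items() if k!="image"})
    for t in("ledge","fixed_jaw","housing","jaw_tab","jaw","holder","spool","screwdriver","jar"):
        try:
            for d in env.search_frame(p,t)[:4]: print(t,np.round(d["xyz"],3),round(d["score"],2),np.round(w2px(p,d["xyz"])[0]))
        except Exception as e: print(t,e)
E
```

```text
top {'fx': 397.3926289011894, 'fy': 397.3926289011894, 'cx': 314.91131969898174, 'cy': 206.66297316305094, 'position': array([0.39078463, 0.0670127 , 0.94634836]), 'orientation': array([  9.88913592,  -0.44410062, -91.48568393]), 'shot': 1}
ledge [ 0.566 -0.095  0.014] 0.94 [378. 200.]
fixed_jaw [ 0.565 -0.094  0.016] 0.62 [378. 200.]
fixed_jaw [ 0.554 -0.039  0.027] 0.35 [355. 204.]
housing [ 0.314 -0.15   0.008] 0.8 [407. 307.]
housing [ 0.557 -0.039  0.03 ] 0.68 [355. 203.]
housing [ 0.568 -0.094  0.015] 0.31 [377. 199.]
jaw_tab [ 0.564 -0.193  0.052] 0.92 [423. 197.]
jaw [ 0.566 -0.197  0.048] 0.75 [424. 196.]
holder [ 0.572 -0.167  0.032] 0.58 [410. 195.]
screwdriver [ 0.725 -0.003  0.024] 0.66 [337. 136.]
screwdriver [ 0.557 -0.039  0.026] 0.4 [355. 203.]
jar [0.632 0.199 0.048] 0.53 [252. 172.]
scene {'fx': 364.5365640794567, 'fy': 364.5365640794567, 'cx': 325.71937936296894, 'cy': 198.76920562343236, 'position': array([0.93237083, 0.13462294, 0.61641525]), 'orientation': array([ 36.32031834,  -0.11436353, 101.95561987]), 'shot': 2}
ledge [ 0.594 -0.075  0.008] 0.76 [256. 229.]
ledge [ 0.696 -0.182  0.046] 0.56 [175. 255.]
fixed_jaw [ 0.595 -0.071  0.01 ] 0.67 [258. 229.]
housing [ 0.316 -0.144  0.011] 0.84 [265. 127.]
housing [ 0.352 -0.004  0.031] 0.67 [318. 140.]
housing [ 0.55  -0.04   0.037] 0.61 [278. 205.]
jaw_tab [ 0.58  -0.194  0.046] 0.65 [196. 201.]
jaw [ 0.578 -0.199  0.05 ] 0.61 [194. 199.]
jaw [ 0.737 -0.005  0.02 ] 0.33 [267. 304.]
holder [ 0.595 -0.079  0.01 ] 0.58 [254. 228.]
spool [ 0.695 -0.183  0.042] 0.68 [176. 256.]
screwdriver [ 0.735 -0.004  0.021] 0.68 [268. 302.]
jar [0.65  0.199 0.054] 0.7 [398. 272.]
```

View pics/top0.png

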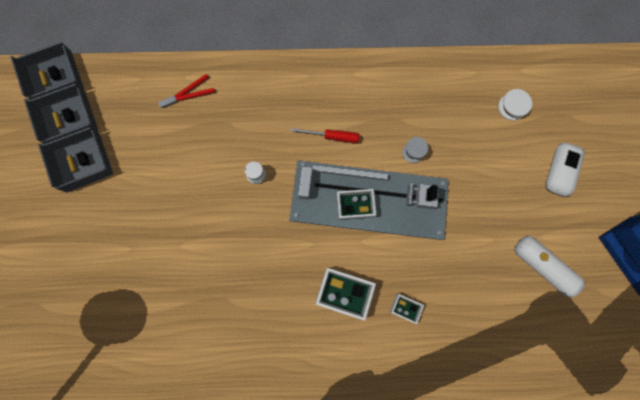

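View pics/scene0.png

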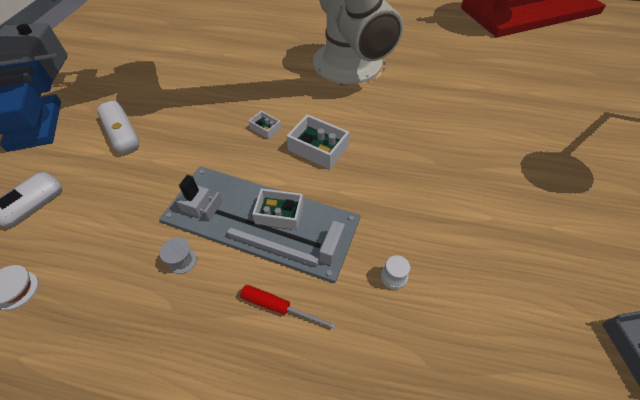

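The three housing look-alikes in the top view are the large one at (346,293), the small one at (407,308), and the middle-sized one at (356,204). The one at (356,204) is meant, because it lies on the bed between the jaws. Next I fit the holder pose and confirm it in an enlarged crop.

```bash
cat >> h.py <<'E'
from scipy.optimize import least_squares
def H2w(h,P):  # holder (x,y,yaw) to world
    P=np.atleast_2d(np.array(P,float)); c,s=np.cos(h[2]),np.sin(h[2])
    return np.c_[h[0]+c*P[:,0]-s*P[:,1],h[1]+s*P[:,0]+c*P[:,1],P[:,2]]
def w2H(h,P):
    P=np.atleast_2d(np.array(P,float)); c,s=np.cos(h[2]),np.sin(h[2]); dx,dy=P[:,0]-h[0],P[:,1]-h[1]
    return np.c_[c*dx+s*dy,-s*dx+c*dy]
def bed(p):
    hsv=cv2.cvtColor(p["image"],cv2.COLOR_BGR2HSV)
    return hsv
E
python3 - <<'E'
from h import *
p=env.grab_frame("top"); im=p["image"]
C=np.array([[75,160],[75,-210],[-75,-210],[-75,160]])/1000.
P=np.c_[C,np.full(4,.012)]
uv=np.array([[300,161],[449,179],[445,239],[291,221]],float)
f=lambda h:(w2px(p,H2w(h,P))-uv).ravel()
r=least_squares(f,[.55,-.05,-.1]); h=r.x; print(h,r.fun.round(1))
# refine: maximise non-wood boundary by segmenting low "wood-ness" (r-b)
d=im[...,2].astype(int)-im[...,0]
m=((d<25)&(cv2.cvtColor(im,cv2.COLOR_BGR2GRAY)>20)).astype(np.uint8)
poly=cv2.convexHull((uv+np.sign(uv-uv.mean(0))*6).astype(np.int32)); z=np.zeros_like(m); cv2.fillPoly(z,[poly],1); m=m*z
def silh(h):
    X=np.vstack([P, np.c_[np.array([[-20,120],[50,120],[50,144],[-20,144]])/1e3,np.full(4,.052)], np.c_[np.array([[50,-60],[62,-60],[62,120],[50,120]])/1e3,np.full(4,.03)]])
    z=np.zeros((400*4,640*4),np.uint8); u=w2px(p,H2w(h,X))*4+1.5
    for k in range(3): cv2.fillPoly(z,[np.round(u[4*k:4*k+4]).astype(np.int32)],255)
    return cv2.resize(z,(640,400),interpolation=cv2.INTER_AREA)/255.
from scipy.optimize import minimize
mm=cv2.morphologyEx(m,cv2.MORPH_CLOSE,np.ones((9,9)))
r=minimize(lambda q:np.abs(silh(h+np.array(q)/1000)-mm).sum(),[0,0,0],method="Nelder-Mead",options=dict(initial_simplex=[[0,0,0],[4,0,0],[0,4,0],[0,0,20]]))
h2=h+r.x/1000; print(h2,r.fun,mm.sum()); np.save("hold.npy",h2)
S=4.5; x0,y0=285,148; big=cv2.resize(im[y0:y0+98,x0:x0+170],None,fx=S,fy=S,interpolation=cv2.INTER_CUBIC)
def dr(X,c):
    u=(w2px(p,H2w(h2,X))-[x0,y0]+.5)*S; cv2.polylines(big,[np.round(u).astype(np.int32)],True,c,1)
q=lambda a,b,c,d,z:np.c_[np.array([[a,c],[b,c],[b,d],[a,d]])/1e3,np.full(4,z)]
dr(P,(0,0,255)); dr(q(50,62,-60,120,.03),(0,255,0)); dr(q(-20,50,120,144,.052),(255,255,0)); dr(q(18,20,-200,120,.012),(255,0,255))
t=env.search_frame(p,"housing"); 
for d in env.trace(p,"housing"):
    mk=d["mask"]; ys,xs=np.nonzero(mk); print("housing mask",d["score"],xs.mean(),ys.mean(),mk.sum(),cv2.minAreaRect(np.c_[xs,ys].astype(np.float32)))
    print(w2H(h2,px2w(p,cv2.boxPoints(cv2.minAreaRect(np.c_[xs,ys].astype(np.float32))),.046)))
cv2.imwrite("pics/crop1.png",big)
print([ (w2H(h2,d["xyz"]).round(3)) for d in env.search_frame(p,"jaw_tab")])
E
```

```text
[ 0.57115589 -0.0547915  -0.14638496] [-1.5 -0.6  1.  -0.5  1.1  0.9 -0.6  0. ]
[ 0.57185574 -0.05101781 -0.14922096] 129.32549019607845 9436
housing mask 0.89 355.19826756496633 203.98845043310877 1039 ((355.188232421875, 203.94705200195312), (28.301010131835938, 37.50458908081055), 85.60128784179688)
[[ 0.0018326   0.0595184 ]
 [ 0.01943389 -0.02586045]
 [-0.04584681 -0.03729952]
 [-0.06310205  0.04705432]]
housing mask 0.88 344.6048899755501 293.49877750611245 2045 ((344.8686828613281, 293.4127502441406), (53.53710174560547, 39.41646957397461), 17.650123596191406)
[[-0.25683047  0.07869742]
 [-0.17221906  0.06224345]
 [-0.19374012 -0.05483365]
 [-0.27751562 -0.03660986]]
housing mask 0.8 406.12824675324674 308.25 616 ((405.6392517089844, 308.4126892089844), (30.5949649810791, 21.65813446044922), 24.227745056152344)
[[-0.25379078 -0.08477036]
 [-0.20899097 -0.10047111]
 [-0.22846765 -0.16413891]
 [-0.27289196 -0.1479761 ]]
[array([[ 0.012, -0.143]])]
```

View pics/crop1.png

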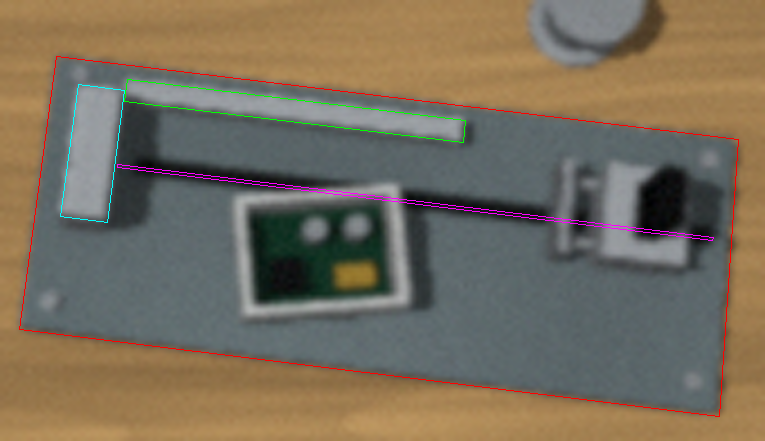

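The outlined fit matches the bed, ledge and fixed jaw to within about 2 mm. The middle-sized housing is confirmed on the bed, with rim corners at about (234,196), (398,184), (410,303) and (247,318) in the crop. The jaw carriage is at about (645,215). Now I measure the housing and jaw, then push.

```bash
python3 - <<'E'
from h import *
h=np.load("hold.npy"); p=env.grab_frame("top"); S=4.5;o=np.array([285,148])
cv=lambda L,z:w2H(h,px2w(p,np.array(L,float)/S-.5+o,z))
a=cv([(234,196),(398,184),(410,303),(247,318)],.046)
print("rim",a.round(4).tolist(),"c",a.mean(0),"sides",np.linalg.norm(a-np.roll(a,-1,0),axis=1))
print("carriage",cv([(612,160),(690,170),(688,268),(600,262)],.047).round(3).tolist())
print("plate front top",cv([(562,158),(551,255)],.046).round(3).tolist())
print("tab",[cv([(668,195)],.092).round(3)])
for n in("top","scene"):
    q=env.grab_frame(n)
    for t in env.trace(q,"jaw_tab")[:1]:
        ys,xs=np.nonzero(t["mask"]); print(n,t["score"],xs.min(),xs.max(),ys.min(),ys.max())
s=env.read_state(); print({k:np.round(s[k],3) for k in s})
for y in(0,180):
    yaw=np.degrees(h[2])+y
    for P in([-.08,.01,.022],[-.02,.01,.022],[.019,-.143,.055],[.019,0,.055]): print(yaw,env.inverse_kinematics(H2w(h,P)[0],[180,0,yaw]))
E
```

```text
rim [[0.0027, 0.0571], [0.0195, -0.0262], [-0.0415, -0.0384], [-0.0595, 0.0433]] c [-0.01972831  0.00894902] sides [0.08493779 0.06224719 0.08359942 0.06371507]
carriage [[0.046, -0.135], [0.045, -0.175], [-0.006, -0.178], [-0.008, -0.133]]
plate front top [[0.044, -0.109], [-0.008, -0.108]]
tab [array([[ 0.019, -0.152]])]
top 0.88 406 436 184 208
scene 0.65 177 221 175 218
{'clock': np.float64(1.45), 'joint_positions': array([-5.5085e+01,  2.2042e+01,  4.5200e-01, -2.0000e-03, -6.8413e+01,
       -1.4818e+01]), 'qvel': array([ 0.027, -0.064,  0.058, -0.016, -0.026,  0.033]), 'joint_torque': array([-0.0000e+00, -3.9047e+01,  1.8762e+01,  4.2240e+00,  1.6000e-02,
       -0.0000e+00]), 'position': array([ 0.215, -0.587,  0.223]), 'tool_rot': array([ 1.79997e+02,  1.00000e-03, -1.59904e+02]), 'force': array([-0.715,  0.656,  0.45 ]), 'wrist_torque': array([ 0.017, -0.042, -0.008]), 'finger_force': np.float64(0.0), 'opening': np.float64(1.001)}
-8.54973113421028 [ 1.54449893e+01  2.40519572e+01 -3.15380388e+01  2.54444375e-14
 -3.44100040e+01  6.60052796e+01]
-8.54973113421028 [ 1.27947371e+01  2.83170274e+01 -2.30382971e+01  2.54444375e-14
 -3.86446756e+01  6.86555318e+01]
-8.54973113421028 [-3.53248904e+00  2.92451201e+01 -1.45715402e+01  2.54444375e-14
 -4.61833398e+01  8.49827579e+01]
-8.54973113421028 [ 1.04220081e+01  2.85529633e+01 -1.58878153e+01  2.54444375e-14
 -4.55592214e+01  7.10282608e+01]
171.45026886578972 [ 1.54449893e+01  2.40519572e+01 -3.15380388e+01 -2.54444375e-14
 -3.44100040e+01 -1.13994720e+02]
171.45026886578972 [ 1.27947371e+01  2.83170274e+01 -2.30382971e+01 -2.54444375e-14
 -3.86446756e+01 -1.11344468e+02]
171.45026886578972 [-3.53248904e+00  2.92451201e+01 -1.45715402e+01 -2.54444375e-14
 -4.61833398e+01 -9.50172421e+01]
171.45026886578972 [ 1.04220081e+01  2.85529633e+01 -1.58878153e+01 -2.54444375e-14
 -4.55592214e+01 -1.08971739e+02]
```

```bash
python3 - <<'E'
from h import *
h=np.load("hold.npy"); yaw=np.degrees(h[2])+180; O=[180,0,yaw]
W=lambda *P:H2w(h,P)[0]
env.goto(W(-.1,.009,.2),O); env.gripper_to(.5)
env.move_straight(W(-.1,.009,.024),rate=.15)
print(env.read_state()["force"])
hit=env.move_straight(W(-.040,.009,.024),rate=.04,force_limit=10)
print(hit,w2H(h,env.read_state()["position"]))
hit=env.move_straight(W(-.010,.009,.024),rate=.02,force_limit=6) if not hit else hit
s=env.read_state(); print(hit,w2H(h,s["position"]),s["force"],s["clock"])
env.dwell(.3)
p=env.grab_frame("top"); im=p["image"]; S=4.5;x0,y0=285,148
cv2.imwrite("pics/push.png",cv2.resize(im[y0:y0+98,x0:x0+170],None,fx=S,fy=S,interpolation=cv2.INTER_CUBIC))
E
```

```text
[-0.04565933 -0.47093149  0.60360127]
False [[-0.0399866   0.00903283]]
True [[-0.0222813   0.00875965]] [-0.1993596   0.55897192  0.58379671] 8.5667
```

View pics/push.png

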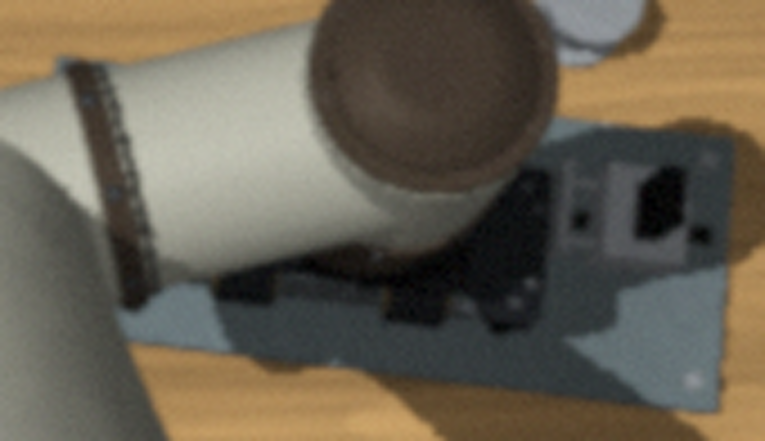

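```bash
python3 - <<'E'
from h import *
h=np.load("hold.npy"); yaw=np.degrees(h[2])+180; O=[180,0,yaw]
W=lambda *P:H2w(h,P)[0]
env.move_straight(W(-.06,.009,.024),rate=.1); env.move_straight(W(-.08,.0,.15),rate=.2)
env.goto(W(-.02,-.30,.18),O)
p=env.grab_frame("top"); im=p["image"]; S=4.5;x0,y0=285,148
big=cv2.resize(im[y0:y0+98,x0:x0+170],None,fx=S,fy=S,interpolation=cv2.INTER_CUBIC)
cv2.imwrite("pics/after.png",big)
for d in env.trace(p,"housing"):
    ys,xs=np.nonzero(d["mask"]); r=cv2.minAreaRect(np.c_[xs,ys].astype(np.float32)); a=w2H(h,px2w(p,cv2.boxPoints(r),.046)); print(d["score"],a.mean(0),a.round(4).tolist())
print(env.read_state()["clock"])
E
```

```text
0.9 [-0.22457683  0.01307679] [[-0.2568, 0.0766], [-0.1732, 0.0612], [-0.1927, -0.0513], [-0.2756, -0.0342]]
0.73 [-0.24036148 -0.12441123] [[-0.2502, -0.0857], [-0.2091, -0.102], [-0.2307, -0.1633], [-0.2714, -0.1467]]
0.66 [0.01688578 0.00405559] [[-0.017, 0.0472], [0.051, 0.0466], [0.0507, -0.0396], [-0.0172, -0.0379]]
11.5
```

View pics/after.png

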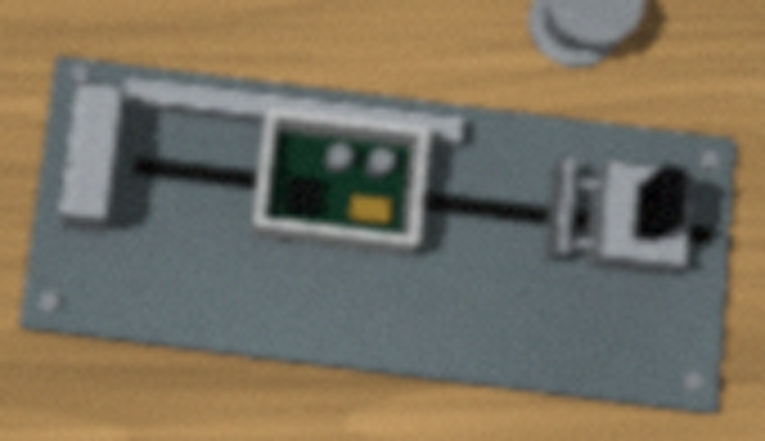

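The housing is square on the ledge: its rim lies along the bar at crop (262,110)-(432,130), and its centre is at x≈17, y≈4 mm. The jaw is untouched, with its tab at about (660,200). Next I grip the tab across the track and slide the jaw.

```bash
python3 - <<'E'
from h import *
h=np.load("hold.npy"); yaw=np.degrees(h[2])+180; O=[180,0,yaw]
W=lambda *P:H2w(h,P)[0]
y=lambda:w2H(h,env.read_state()["position"]).round(4)
env.goto(W(.019,-.153,.16),O)
print(env.move_straight(W(.019,-.153,.057),rate=.12,force_limit=8))
env.gripper_to(0,40); s=env.read_state(); print("grip",s["opening"]*87,s["finger_force"],s["force"])
u=np.array([-np.sin(h[2]),np.cos(h[2]),0])
for t,r in((-.06,.06),(-.015,.05)):
    hit=env.move_straight(W(.019,t,.057),rate=r,force_limit=30); s=env.read_state(); print(t,hit,y(),s["force"]@u,s["clock"])
for t in np.arange(-.0125,.0001,.0025):
    hit=env.move_straight(W(.019,t,.057),rate=.02,force_limit=30); s=env.read_state(); print(t,hit,y(),round(s["force"]@u,2),s["opening"]*87,s["clock"])
for n in("top","scene"): cv2.imwrite(f"pics/{n}_cl.png",env.grab_frame(n)["image"])
q=cv2.imread("pics/scene_cl.png"); cv2.imwrite("pics/cl.png",cv2.resize(q[150:290,150:350],None,fx=4,fy=4,interpolation=cv2.INTER_CUBIC))
E
```

```text
False
grip 13.968476811411358 39.99997076578438 [-0.89206083 -4.7367202   1.16088605]
-0.06 False [[ 0.0191 -0.0618]] -7.696321756204653 15.4917
-0.015 False [[ 0.0191 -0.0168]] -8.626140963032498 16.5417
-0.0125 False [[ 0.0191 -0.0144]] -8.16 13.38536866956816 16.8167
-0.01 False [[ 0.0191 -0.012 ]] -8.78 13.751214793588986 17.0917
-0.0075 False [[ 0.0191 -0.0095]] -7.88 13.517363980975713 17.3667
-0.004999999999999999 False [[ 0.0191 -0.007 ]] -8.7 13.664632406760921 17.6417
-0.0024999999999999988 False [[ 0.0191 -0.0046]] -9.13 13.60724133813585 17.9167
1.734723475976807e-18 False [[ 0.0191 -0.0024]] -9.76 13.829671462900023 18.1917
```

View pics/cl.png

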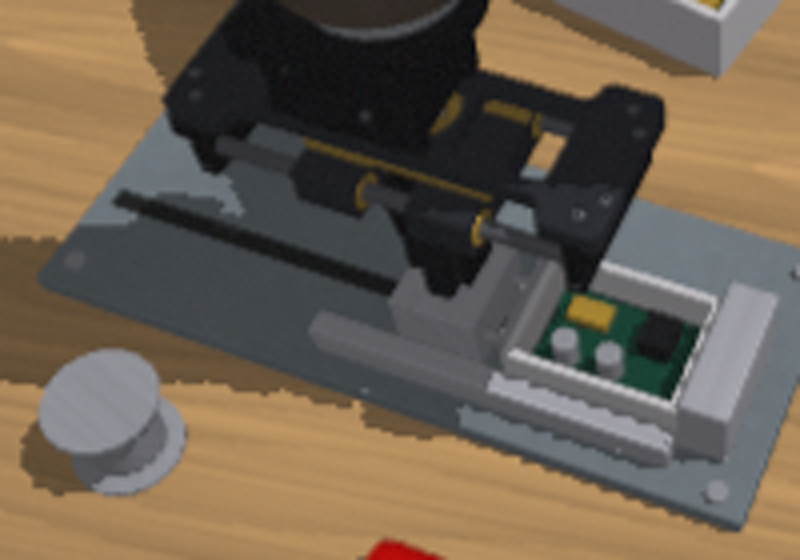

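```bash
python3 - <<'E'
from h import *
h=np.load("hold.npy")
W=lambda *P:H2w(h,P)[0]
u=np.array([-np.sin(h[2]),np.cos(h[2]),0])
def rd():
    F=[];
    for _ in range(8): env.dwell(.02); F.append(env.read_state()["force"]@u)
    return w2H(h,env.read_state()["position"])[0,1],np.mean(F)
for t in np.arange(.002,.0221,.002):
    hit=env.move_straight(W(.019,t,.057),rate=.03,force_limit=20); y,F=rd(); print(round(t,4),hit,round(y,4),round(F,2),env.read_state()["clock"])
    if hit or F<-19: break
E
```

```text
0.002 False -0.0006 -11.0 18.675
0.004 False 0.0011 -11.58 19.0583
0.006 False 0.0029 -11.97 19.4417
0.008 False 0.0047 -13.28 19.825
0.01 False 0.0064 -14.26 20.2083
0.012 False 0.0082 -14.77 20.5917
0.014 False 0.0091 -18.47 20.975
0.016 False 0.0095 -24.43 21.3583
```

The plate bottomed at tab y ≈ 8.5 mm, against 8 mm predicted, so the calibration holds. I back off to half way, release and check.

```bash
python3 - <<'E'
from h import *
h=np.load("hold.npy"); yaw=np.degrees(h[2])+180; O=[180,0,yaw]
W=lambda *P:H2w(h,P)[0]
u=np.array([-np.sin(h[2]),np.cos(h[2]),0])
yy=lambda:w2H(h,env.read_state()["position"])[0,1]
for t in(.004,.0,-.001,-.002,-.003):
    env.move_straight(W(.019,t,.057),rate=.03); env.dwell(.2); y=yy(); print(t,round(y,4),env.read_state()["force"]@u)
    if y<.0015: break
env.move_straight(W(.019,y,.057),rate=.02); env.dwell(.2); print(yy(),env.read_state()["force"]@u)
y=yy(); env.gripper_to(.4); print(yy())
env.move_straight(W(.019,y,.16),rate=.15); env.goto(W(-.02,-.30,.2),O)
p=env.grab_frame("top"); S=4.5;x0,y0=285,148
a=cv2.resize(p["image"][y0:y0+98,x0:x0+170],None,fx=S,fy=S,interpolation=cv2.INTER_CUBIC)
for d in env.trace(p,"housing"):
    ys,xs=np.nonzero(d["mask"]); r=cv2.minAreaRect(np.c_[xs,ys].astype(np.float32)); b=w2H(h,px2w(p,cv2.boxPoints(r),.046)); print(d["score"],b.mean(0),b.round(4).tolist())
cv2.imwrite("pics/fin.png",a); print(env.read_state()["clock"])
E
```

```text
0.004 0.0044 0.04638853407612678
0.0 0.0005 4.345165316287211
0.0005340628784967312 3.1390244253620057
0.0004689921251181464
0.96 [0.01707484 0.07960718] [[-0.0171, 0.1214], [0.0515, 0.1217], [0.0512, 0.0373], [-0.0173, 0.0381]]
0.96 [-0.2409878  -0.12544237] [[-0.2517, -0.0864], [-0.21, -0.1018], [-0.2304, -0.1647], [-0.2718, -0.1489]]
25.8333
```

View pics/fin.png

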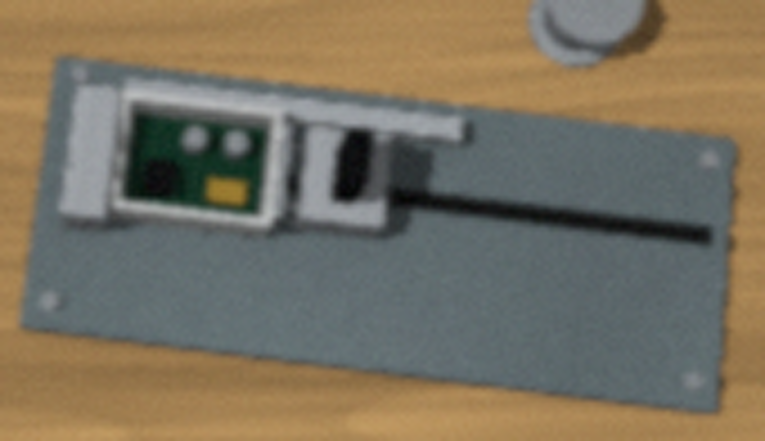

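The housing sits square in the corner of the ledge and fixed jaw, at crop (115-275, 90-230). A gap of about half its free width shows behind the plate at (295,180). The spool has not moved and the arm is clear, so I hand it in.

```bash
python3 -c "
from workcell import env
print(env.close_job())"
```

```text
the job is handed in; nothing more can be done
None
```

I handed the job in at about 26 s of the 56 s allowed, with the housing square against the back ledge and fixed jaw and the sprung plate pushed in about 8 mm; the judge's verdict was not shown.

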